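# Square up a slumped row of plates in the plate rack

### The job

The row of aluminium plates in the rack has slumped onto the sliding follower. Push the follower in until all five plates stand upright, packed snugly against the backstop, and push the plates' edges flush against the side fence, so that the pack is square. Then press it together once more: push the follower against the squared pack with a steady 15 N or so for a second, and leave it snug there. Push with the fingers rather than gripping anything, and gently, never harder than about 35 N on plates, follower or rack, and leave the other things on the bench where they are.

Things in the scene. Friction and masses are not known exactly. Their poses are not given: they have to be found in the camera images.
- rack: Fixed dark steel plate rack; origin: centre of its footprint on the bench. Base 10 mm thick, spanning its own x -58..+55, y -78..+72 mm. Backstop at the +y end, side fence along the +x side; the -x side is open. Five plates pushed up to both fill y +5..+55 and x -25..+45 mm. Axes: z up.
- corner (a point): The inner corner where backstop, side fence and base meet: rack x +45, y +55 mm, 10 mm above the bench, axes as the rack's. The backstop's upright inner face lies at rack y = +55 mm, spans rack x -15..+45 mm, top 70 mm above the bench; the fence's inner face lies at rack x = +45 mm, spans rack y -70..+58 mm, top 40 mm above the bench.
- follower (a joint): Travel in m of the rack's black sliding follower (pusher block), along the rack's +y: its front face is at rack y = -35 mm at 0, and grows toward the backstop; 0.040 when it is snug on five upright plates. It slides with 3 to 4 N of friction and stays where it is left. Tightly pressed plates can take 20 N to shift sideways, slack ones far less. Starts at 0.014 to 0.020 with the row slumped on its top edge.
- follower_face (a point): Centre of the follower's front face (the one toward the plates), 20 mm above the rack's base, 30 mm above the bench. The follower block is 40 mm wide (rack x -10..+30 mm), 24 mm thick behind that face (toward -y), its top 50 mm above the bench; axes as the rack's.
- plate1_center (a point): Centre of plate 1 of the five alike aluminium plates in the rack, counted from the backstop; 70 mm wide, 56 mm high, 10 mm thick, 0.10 to 0.20 kg, dark dots for bolt holes. Own x: along its width (rack x), own y: through its thickness, toward the backstop, own z: up along its face. Starts leaning 0.35 to 0.6 rad away from the backstop (top toward the rack's -y), its +x edge 4 to 24 mm short of the fence.
- plate2_center (a point): Centre of plate 2 of the five alike aluminium plates in the rack, counted from the backstop; 70 mm wide, 56 mm high, 10 mm thick, 0.10 to 0.20 kg, dark dots for bolt holes. Own x: along its width (rack x), own y: through its thickness, toward the backstop, own z: up along its face. Starts leaning 0.35 to 0.6 rad away from the backstop (top toward the rack's -y), its +x edge 4 to 24 mm short of the fence.
- plate3_center (a point): Centre of plate 3 of the five alike aluminium plates in the rack, counted from the backstop; 70 mm wide, 56 mm high, 10 mm thick, 0.10 to 0.20 kg, dark dots for bolt holes. Own x: along its width (rack x), own y: through its thickness, toward the backstop, own z: up along its face. Starts leaning 0.35 to 0.6 rad away from the backstop (top toward the rack's -y), its +x edge 4 to 24 mm short of the fence.
- plate4_center (a point): Centre of plate 4 of the five alike aluminium plates in the rack, counted from the backstop; 70 mm wide, 56 mm high, 10 mm thick, 0.10 to 0.20 kg, dark dots for bolt holes. Own x: along its width (rack x), own y: through its thickness, toward the backstop, own z: up along its face. Starts leaning 0.35 to 0.6 rad away from the backstop (top toward the rack's -y), its +x edge 4 to 24 mm short of the fence.
- plate5_center (a point): Centre of plate 5 of the five alike aluminium plates in the rack, counted from the backstop; 70 mm wide, 56 mm high, 10 mm thick, 0.10 to 0.20 kg, dark dots for bolt holes. Own x: along its width (rack x), own y: through its thickness, toward the backstop, own z: up along its face. Starts leaning 0.35 to 0.6 rad away from the backstop (top toward the rack's -y), its +x edge 4 to 24 mm short of the fence.
- grease_can: Bystander: steel can, 52 mm across, 85 mm high, standing beyond the backstop. Origin at its underside.
- tape: Bystander: grey tape measure 62 x 30 x 58 mm standing on the rack's open side, some 115 mm from it. Origin at its underside.
- wrench: Bystander: steel wrench 160 mm long lying beyond the fence.
- boltbin: Bystander: grey bin of bolts 90 x 75 x 45 mm, behind the follower, at least 95 mm beyond the rack's -y end. Origin at its underside.
- screwdriver: Bystander: screwdriver lying to the right.
- oil: Bystander: white bottle 56 mm across, 150 mm high, on the left. Origin at its underside.
- torch: Bystander: black torch 120 mm long lying far left. Origin at its underside.
There are look-alikes about, which are no part of the job. What is shaped like the rack but turquoise is not meant.

How it is judged:
By the outcome, as a careful person would: the job done as asked, in the order asked, and still so for the second after the job is handed in, with the robot touching nothing.
It also fails if it takes over 72 s, if anything falls off the work surface, if the arm or the gripper's body presses on something with over 40 N, if the wrist force passes 120 N, or if a joint passes its speed limit or range.

### The arm

A 7-joint arm with a two-finger parallel gripper is mounted at the origin on the work surface. World frame = base frame: x ahead of the robot, y to its left, z up, the work surface at z = 0. Lengths are in m, angles in rad, forces in N, time in s.
With the tool pointing down it reaches from about 0.425 to 0.8 m from the base axis. Payload 8.3 kg.
Tool frame: the origin (TCP) lies between the finger pads; the fingertips stand 14 mm ahead of it and the grasp point (between the pads) lies 5 mm behind it; z points along the fingers, y is the direction in which the jaws open and shut (so a half turn about z gives the same grasp; the last joint's range is limited). The gripper opens to 85 mm and grips with 20 to 120 N. Pads are 22 mm wide; open, the fingers measure 114 mm over their backs; the gripper's body (76 mm by 85 mm) begins 54 mm behind the grasp point. The pads swing forward as they close: fully open they stand 13 mm farther back than shut.
Start: joints at [-1.41, 0.383, 0.016, 1.37, -0.006, 1.388, -0.046], TCP at [0.139, 0.609, 0.245] pointing down, gripper open.
Joint ranges: [-2.95, 2.95], [-0.25, 2.06], [-1.52, 1.56], [0.18, 2.33], [-1.44, 4.58], [0.02, 2.06], [-3.01, 3.01]. Speed limits (rad/s): [2.39, 2.39, 3.01, 3.01, 3.14, 3.14, 3.14].

### API

Orientations are given as a 3x3 rotation matrix whose columns are the frame's x, y, z axes.
In Python, from workcell import manip gives the robot as it stands.
- The arm moves only by the shell command python3 -m handwheel 'ROWS'. ROWS is JSON, a list of rows, each an object with "xyz": the shift along the tool's x, y, z in cm, a list of three; "spin": the turn about the tool's z in degrees; "claw": the opening in per cent of the stroke, from 0 (shut) to 100 (fully open). A call has 1 to 8 rows; each row is the pose to reach, as a shift and turn from the pose commanded when the call began, along the tool's axes at that moment; what a row does not reach only later rows make up. A row lasts 1/10 s, in which the tool goes at most 50 mm and 8.59 degrees, less where a joint would pass 70% of its speed; a pose out of reach is approached as far as the arm can. A call with a gripper value outside its range is refused whole. The fingers move at their own pace and stop on an object; the grip force is fixed at half the most. Time passes only in rows, so rows that repeat a pose let the fingers close. It gives the time, the measured TCP pose, the force and the opening at its end, in the units of the state.
- manip.get_state(): the state, without advancing time (a new reading comes with each control period).
- manip.grab_frame(name): name is "scene" or "side" or "wrist"; returns the picture (480x640x3 uint8, red, green, blue); there is no depth.
- manip.camera_info(name): a dict with "fx", "fy", "cx", "cy" (pixels), "view" (4x4, takes a point from world to camera coordinates); the wrist camera has in their place "tool_from_camera" (4x4, takes a point from camera to tool coordinates, whose origin is the TCP and whose axes are the flange's). Camera axes: x right, y down, z forward; pixel columns grow to the right and rows downward; lengths in m; the calibration is good to about 2 mm. A picture is of the moment at which its call begins: read the wrist's pose just before it. camera_info takes no time and is no camera call.
- manip.hand_in(): hands the job in, once; it reports no verdict.
The state is a dict: "clock": time; "joint_pos": joint angles; "dq": joint speeds; "joint_efforts": joint torques, N m; "tool_pos": TCP position; "eef_rot": TCP orientation; "contact_force": force on the tool from outside, world axes, zero at the start; "wrist_torque": the same for the moment, N m; "grip_width": finger opening in m.
Only numpy, scipy, OpenCV 4.12 (cv2) and the standard library are available. Lean on these libraries where they do the work, as an engineer would, in place of code of your own. Each camera call takes 0.05 s, during which the arm holds its last target. There are 200 camera calls.

## Working session

There is one attempt and no reset: what is moved stays moved. The work goes in short steps, Python scripts to look and compute and a shell command to move; the robot and the scene stay as the last step left them, time stands still between calls to the robot, and variables do not carry over. Pictures are saved under pics/ and viewed, about 8 in all and at most 12, crops included, and the job is handed in when it is done.

```bash
mkdir -p pics; python3 - <<'E'
from workcell import manip
import cv2,numpy as np
s=manip.get_state()
print({k:np.round(v,3).tolist() for k,v in s.items()})
for n in("scene","side"):
    f=manip.grab_frame(n);cv2.imwrite(f"pics/{n}0.png",f[:,:,::-1]);c=manip.camera_info(n)
    print(n,c["fx"],c["cx"],c["cy"],np.round(np.array(c["view"]),3).tolist())
print(manip.camera_info("wrist"))
E
```

```text
{'clock': 0.0, 'joint_pos': [-1.41, 0.384, 0.016, 1.371, -0.006, 1.388, -0.046], 'dq': [0.001, -0.001, -0.0, 0.001, -0.0, -0.001, 0.001], 'joint_efforts': [0.0, -62.76, 0.845, -37.183, 0.017, 0.014, -0.0], 'tool_pos': [0.139, 0.609, 0.244], 'eef_rot': [[-0.975, 0.222, -0.0], [0.222, 0.975, -0.002], [-0.0, -0.002, -1.0]], 'contact_force': [-1.226, 0.159, -0.483], 'wrist_torque': [-0.057, -0.049, -0.015], 'grip_width': 0.085}
scene 600.0571554898254 332.21006573401104 238.04363740272862 [[-0.895, 0.446, 0.016, 0.432], [0.337, 0.698, -0.631, -0.124], [-0.293, -0.56, -0.775, 1.42], [0.0, 0.0, 0.0, 1.0]]
side 584.6732923805707 316.1576641031697 245.0912968297802 [[0.814, -0.58, -0.006, -0.416], [-0.41, -0.568, -0.714, 0.233], [0.411, 0.584, -0.7, 1.275], [0.0, 0.0, 0.0, 1.0]]
{'fx': 385.80454514583204, 'fy': 385.80454514583204, 'cx': 310.33526017805656, 'cy': 238.74533454347164, 'tool_from_camera': array([[-5.33377400e-04, -9.52802206e-01, -3.03591290e-01,
         7.68392921e-02],
       [ 9.99999831e-01, -5.79017768e-04,  6.03182547e-05,
         1.38845481e-03],
       [-2.33256117e-04, -3.03591207e-01,  9.52802353e-01,
        -1.27646266e-01],
       [ 0.00000000e+00,  0.00000000e+00,  0.00000000e+00,
         1.00000000e+00]])}
```

View pics/scene0.png

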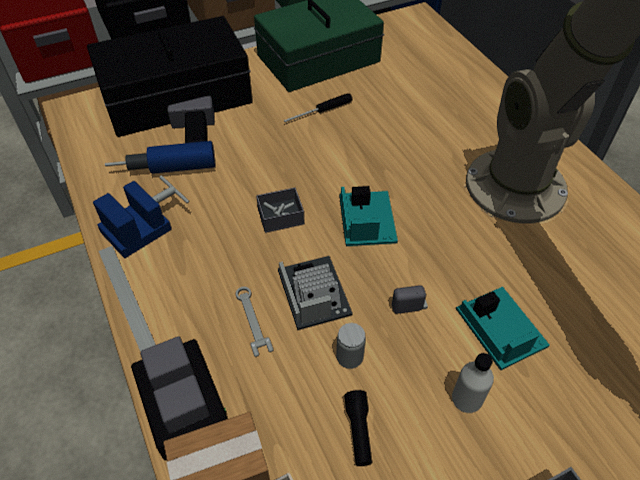

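View pics/side0.png

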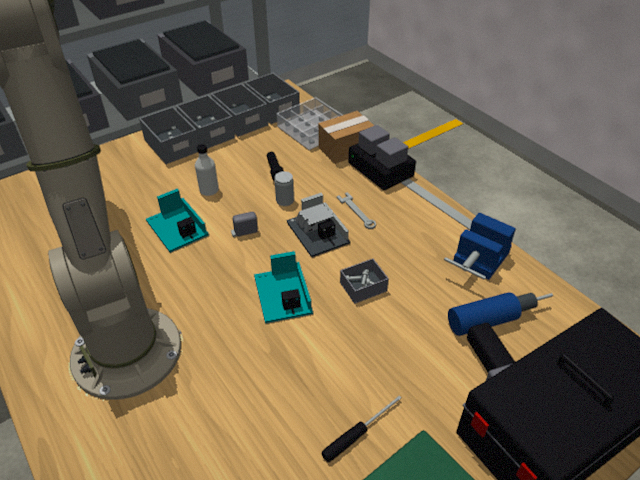

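```bash
python3 - <<'E'
import cv2,numpy as np
a=cv2.imread("pics/scene0.png")[245:335,265:365];b=cv2.imread("pics/side0.png")[185:260,275:360]
a=cv2.resize(a,(400,360),interpolation=cv2.INTER_CUBIC);b=cv2.resize(b,(400,353),interpolation=cv2.INTER_CUBIC)
o=np.zeros((360,800,3),np.uint8);o[:,:400]=a;o[:353,400:]=b
cv2.imwrite("pics/crop0.png",np.clip(o*1.5,0,255).astype(np.uint8))
E
cat > h.py <<'E'
import numpy as np
from workcell import manip
def cam(n):
    c=manip.camera_info(n);return np.array([[c["fx"],0,c["cx"]],[0,c["fy"],c["cy"]],[0,0,1]]),np.array(c["view"])
def unproj(n,u,v,z):
    K,V=cam(n);R,t=V[:3,:3],V[:3,3];o=-R.T@t;d=R.T@np.linalg.inv(K)@[u,v,1]
    return o+d*(z-o[2])/d[2]
def proj(n,P):
    K,V=cam(n);p=K@(V[:3,:3]@np.asarray(P,float).T+V[:3,3:]);return (p[:2]/p[2]).T
def wristview(s):
    c=manip.camera_info("wrist");T=np.eye(4);T[:3,:3]=s["eef_rot"];T[:3,3]=s["tool_pos"]
    return np.array([[c["fx"],0,c["cx"]],[0,c["fy"],c["cy"]],[0,0,1]]),np.linalg.inv(T@np.array(c["tool_from_camera"]))
E
```

```text
(no output)
```

View pics/crop0.png

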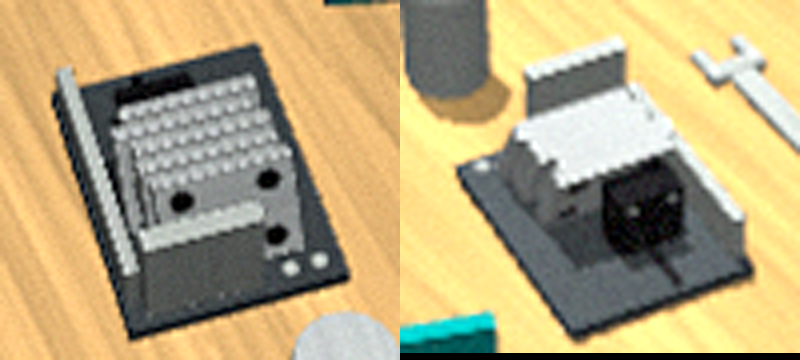

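```bash
cat > fit.py <<'E'
from h import *
from scipy.optimize import least_squares
obs=[("scene",(329.5,256.2),(-.058,-.078,.01)),("scene",(352.2,314.3),(-.058,.072,.01)),
("side",(287.6,221),(-.058,.072,.01)),("side",(312.8,255.5),(-.058,-.078,.01)),("side",(350,241.5),(.055,-.078,.01)),("scene",(297.5,329),(.055,.072,.003)),
("scene",(330.8,296),(-.015,.055,.07)),("side",(407.5-400+0,0),None)]
obs=[o for o in obs if o[2] is not None]
def W(p,q):
    c,s=np.cos(p[2]),np.sin(p[2]);return [p[0]+c*q[0]-s*q[1],p[1]+s*q[0]+c*q[1],q[2]]
def r(p): return np.concatenate([proj(n,[W(p,q)])[0]-uv for n,uv,q in obs])
A=unproj("scene",316,292,.01)
best=min((least_squares(r,[A[0],A[1],t],loss="soft_l1") for t in np.arange(0,6.28,.5)),key=lambda s:s.cost)
print(A,best.x,best.cost,np.round(best.fun.reshape(-1,2),1).tolist())
for q in [(.0,-.1,0),(.0,.1,0)]: print(W(best.x,q))
print([np.round(unproj("scene",*uv,z),3).tolist() for uv,z in[((350,332),.085),((408,292),.058),((280,195),.045)]])
E
python3 fit.py
```

```text
Traceback (most recent call last):
  File "fit.py", line 11, in <module>
    best=min((least_squares(r,[A[0],A[1],t],loss="soft_l1") for t in np.arange(0,6.28,.5)),key=lambda s:s.cost)
  File "fit.py", line 11, in <genexpr>
    best=min((least_squares(r,[A[0],A[1],t],loss="soft_l1") for t in np.arange(0,6.28,.5)),key=lambda s:s.cost)
              ~~~~~~~~~~~~~^^^^^^^^^^^^^^^^^^^^^^^^^^^^^^^^
  File "fit.py", line 9, in r
    def r(p): return np.concatenate([proj(n,[W(p,q)])[0]-uv for n,uv,q in obs])
                                     ~~~~^^^^^^^^^^^^
  File "h.py", line 9, in proj
    K,V=cam(n);p=K@(V[:3,:3]@np.asarray(P,float).T+V[:3,3:]);return (p[:2]/p[2]).T
        ~~~^^^
  File "h.py", line 4, in cam
    c=manip.camera_info(n);return np.array([[c["fx"],0,c["cx"]],[0,c["fy"],c["cy"]],[0,0,1]]),np.array(c["view"])
ValueError: time passes only in moves, steps and waits
```

```bash
sed -i 's/^def cam/import functools\n@functools.cache\ndef cam/' h.py; python3 fit.py 2>&1 | tail -8
```

```text
[0.55639018 0.07315194 0.01      ] [ 0.56026159  0.06889873 -0.14877573] 10.29464289831079 [[-0.6, -1.2], [0.1, -1.4], [-2.9, -1.7], [-3.1, -0.8], [-1.1, -1.1], [-0.5, 0.7], [-1.7, -1.6]]
[np.float64(0.5454388366113214), np.float64(-0.029996597272310146), 0]
[np.float64(0.5750843361106623), np.float64(0.16779406064518249), 0]
[[0.56, 0.222, 0.085], [0.411, 0.18, 0.058], [0.527, -0.173, 0.045]]
```

```bash
python3 -m handwheel '[{"xyz":[-27.3,-25.3,0],"spin":-2,"claw":0},{"xyz":[-27.3,-25.3,0],"spin":-4.3,"claw":0},{"xyz":[-27.3,-25.3,0],"spin":-4.3,"claw":0},{"xyz":[-27.3,-25.3,0],"spin":-4.3,"claw":0},{"xyz":[-27.3,-25.3,0],"spin":-4.3,"claw":0},{"xyz":[-27.3,-25.3,0],"spin":-4.3,"claw":0},{"xyz":[-27.3,-25.3,0],"spin":-4.3,"claw":0},{"xyz":[-27.3,-25.3,0],"spin":-4.3,"claw":0}]'
cat > st.py <<'E'
from h import *
import sys
p=np.loadtxt("rack.txt") if len(sys.argv)<2 else np.array(eval(sys.argv[1]))
c,q=np.cos(p[2]),np.sin(p[2]);R=np.array([[c,-q],[q,c]])
s=manip.get_state();M=np.array(s["eef_rot"]);d=R.T@(np.array(s["tool_pos"])[:2]-p[:2])
print("t %.2f rack xy mm"%s["clock"],np.round(d*1000,1),"z %.1f"%(s["tool_pos"][2]*1000),"Frack",np.round(R.T@np.array(s["contact_force"])[:2],1),"Fz %.1f"%s["contact_force"][2],"yaw err deg %.2f"%np.degrees(np.arctan2(M[1,1],M[0,1])-p[2]-np.pi/2),"grip %.3f"%s["grip_width"])
E
echo "0.5603 0.0689 -0.1488">rack.txt; python3 st.py
```

```text
clock: 0.9
tool_pos: [0.3513, 0.2975, 0.2453]
eef_rot: [[-0.988, 0.154, 0.0], [0.154, 0.988, -0.001], [-0.0, -0.001, -1.0]]
contact_force: [0.0, -0.0, -0.3]
grip_width: 0.0002
t 0.90 rack xy mm [-240.6  195.1] z 245.3 Frack [ 0. -0.] Fz -0.3 yaw err deg -0.35 grip 0.000
```

```bash
python3 -m handwheel '[{"xyz":[-25,-27,0],"spin":-0.3,"claw":0},{"xyz":[-25,-27,0],"spin":-0.3,"claw":0},{"xyz":[-25,-27,0],"spin":-0.3,"claw":0},{"xyz":[-25,-27,0],"spin":-0.3,"claw":0},{"xyz":[-25,-27,0],"spin":-0.3,"claw":0},{"xyz":[-25,-27,0],"spin":-0.3,"claw":0},{"xyz":[-25,-27,0],"spin":-0.3,"claw":0},{"xyz":[-25,-27,0],"spin":-0.3,"claw":0}]' >/dev/null; python3 -m handwheel '[{"xyz":[0,0,0],"spin":0,"claw":0},{"xyz":[0,0,0],"spin":0,"claw":0}]'; python3 st.py
python3 - <<'E'
from h import *
import cv2,pickle
s=manip.get_state();f=manip.grab_frame("wrist");pickle.dump(s,open("w1.pkl","wb"));cv2.imwrite("pics/w1.png",np.clip(f[:,:,::-1]*1.4,0,255).astype(np.uint8))
K,V=wristview(s);p=np.loadtxt("rack.txt");c,q=np.cos(p[2]),np.sin(p[2])
for a in [(-.058,-.078,.01),(-.058,.072,.01),(.055,-.078,.01),(.055,.072,.01)]:
    P=[p[0]+c*a[0]-q*a[1],p[1]+q*a[0]+c*a[1],a[2]];v=K@(V[:3,:3]@P+V[:3,3]);print(a,v[:2]/v[2])
E
```

```text
clock: 1.9
tool_pos: [0.5556, -0.0018, 0.2447]
eef_rot: [[-0.99, 0.144, -0.001], [0.144, 0.99, -0.0], [0.001, -0.0, -1.0]]
contact_force: [-0.1, 0.2, -0.5]
grip_width: -0.0001
t 1.90 rack xy mm [  5.8 -70.6] z 244.7 Frack [-0.1  0.2] Fz -0.5 yaw err deg 0.27 grip -0.000
(-0.058, -0.078, 0.01) [301.01078747 131.06946081]
(-0.058, 0.072, 0.01) [466.60338889 131.79246076]
(0.055, -0.078, 0.01) [301.36345954 249.0291713 ]
(0.055, 0.072, 0.01) [452.20939123 249.63269923]
```

View pics/w1.png

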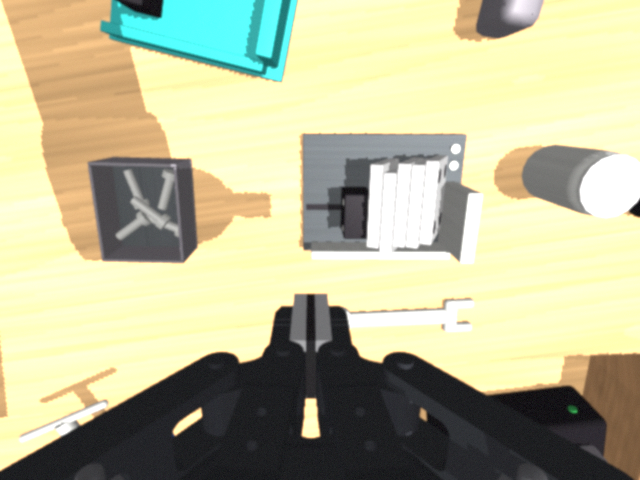

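```bash
echo "0.5621 0.0686 -0.1475">rack.txt; python3 -m handwheel '[{"xyz":[-0.5,0,4],"spin":0,"claw":0},{"xyz":[-0.5,0,8.5],"spin":0,"claw":0},{"xyz":[-0.5,0,13],"spin":0,"claw":0},{"xyz":[-0.5,0,17],"spin":0,"claw":0},{"xyz":[-0.5,0,20],"spin":0,"claw":0},{"xyz":[-0.5,0,20.5],"spin":0,"claw":0},{"xyz":[-0.5,0,20.5],"spin":0,"claw":0}]'; python3 st.py
```

```text
clock: 2.65
tool_pos: [0.5603, -0.0013, 0.0402]
eef_rot: [[-0.99, 0.141, -0.002], [0.141, 0.99, 0.0], [0.002, 0.0, -1.0]]
contact_force: [-0.4, 0.1, 0.5]
grip_width: 0.0001
t 2.65 rack xy mm [  8.5 -69.5] z 40.2 Frack [-0.5 -0. ] Fz 0.5 yaw err deg 0.33 grip 0.000
```

```bash
python3 -m handwheel '[{"xyz":[0,0.3,0],"spin":0,"claw":0},{"xyz":[0,0.6,0],"spin":0,"claw":0},{"xyz":[0,0.9,0],"spin":0,"claw":0},{"xyz":[0,1.2,0],"spin":0,"claw":0}]' >/dev/null; python3 st.py;  python3 -m handwheel '[{"xyz":[0,0.2,0],"spin":0,"claw":0},{"xyz":[0,0.4,0],"spin":0,"claw":0},{"xyz":[0,0.6,0],"spin":0,"claw":0}]' >/dev/null; python3 st.py
```

```text
t 3.05 rack xy mm [  9.7 -58. ] z 41.2 Frack [ 0.2 -0.2] Fz 0.2 yaw err deg 0.25 grip -0.000
t 3.35 rack xy mm [  9.4 -54.1] z 40.6 Frack [-0.6 -5.4] Fz 4.3 yaw err deg 0.15 grip -0.000
```

```bash
python3 -m handwheel '[{"xyz":[0,0.2,0],"spin":0,"claw":0},{"xyz":[0,0.4,0],"spin":0,"claw":0},{"xyz":[0,0.6,0],"spin":0,"claw":0}]' >/dev/null; python3 st.py;  python3 -m handwheel '[{"xyz":[0,0.2,0],"spin":0,"claw":0},{"xyz":[0,0.4,0],"spin":0,"claw":0},{"xyz":[0,0.6,0],"spin":0,"claw":0}]' >/dev/null; python3 st.py
```

```text
t 3.65 rack xy mm [  9.4 -48.2] z 40.5 Frack [-0.2 -5.2] Fz 3.9 yaw err deg 0.13 grip -0.000
t 3.95 rack xy mm [  9.4 -40.6] z 40.4 Frack [-0.4 -3.2] Fz 3.0 yaw err deg 0.22 grip -0.000
```

```bash
python3 -m handwheel '[{"xyz":[0,0.1,0],"spin":0,"claw":0},{"xyz":[0,0.2,0],"spin":0,"claw":0},{"xyz":[0,0.3,0],"spin":0,"claw":0}]' >/dev/null; python3 st.py;  python3 -m handwheel '[{"xyz":[0,0.1,0],"spin":0,"claw":0},{"xyz":[0,0.2,0],"spin":0,"claw":0}]' >/dev/null; python3 st.py
python3 - <<'E'
from h import *
import cv2
s=manip.get_state();f=manip.grab_frame("wrist");cv2.imwrite("pics/w2.png",np.clip(f[:,:,::-1]*1.4,0,255).astype(np.uint8))
E
```

```text
t 4.25 rack xy mm [  9.3 -37.5] z 40.3 Frack [ 1.6 -3.8] Fz 3.3 yaw err deg 0.24 grip -0.000
t 4.45 rack xy mm [  9.3 -35.7] z 40.3 Frack [ 1.2 -4.4] Fz 2.5 yaw err deg 0.22 grip 0.000
```

View pics/w2.png

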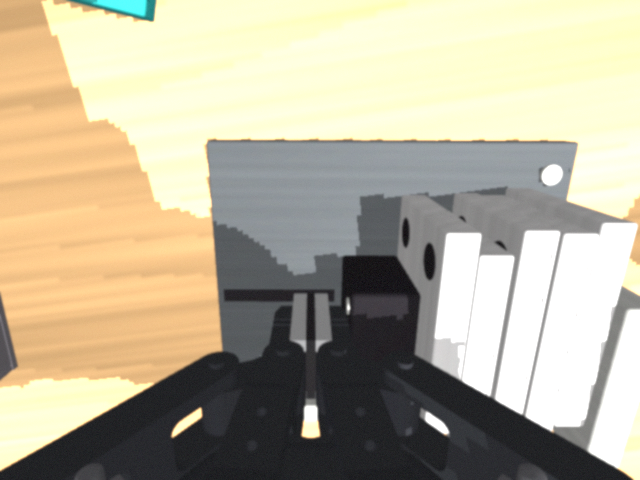

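```bash
python3 -m handwheel '[{"xyz":[0,0.1,0],"spin":0,"claw":0}]' >/dev/null; python3 st.py;  python3 -m handwheel '[{"xyz":[0,0.1,0],"spin":0,"claw":0}]' >/dev/null; python3 st.py;python3 -m handwheel '[{"xyz":[0,0.05,0],"spin":0,"claw":0}]' >/dev/null; python3 st.py
```

```text
t 4.60 rack xy mm [  9.3 -35. ] z 40.3 Frack [ 1.3 -4.8] Fz 2.0 yaw err deg 0.21 grip 0.000
t 4.70 rack xy mm [  9.3 -34.2] z 40.3 Frack [ 1.8 -4.8] Fz 3.8 yaw err deg 0.20 grip -0.000
t 4.80 rack xy mm [  9.3 -33.8] z 40.4 Frack [ 1.2 -5.6] Fz 3.2 yaw err deg 0.20 grip -0.000
```

```bash
for i in 1; do python3 -m handwheel '[{"xyz":[0,0.05,0],"spin":0,"claw":0},{"xyz":[0,0.1,0],"spin":0,"claw":0}]' >/dev/null; python3 st.py; done; python3 -m handwheel '[{"xyz":[0,0.05,0],"spin":0,"claw":0},{"xyz":[0,0.1,0],"spin":0,"claw":0}]' >/dev/null; python3 st.py
```

```text
t 5.00 rack xy mm [  9.3 -33.2] z 40.4 Frack [ 1.6 -6.5] Fz 3.8 yaw err deg 0.18 grip 0.000
t 5.20 rack xy mm [  9.3 -32.7] z 40.3 Frack [ 0.6 -8.4] Fz 4.7 yaw err deg 0.15 grip 0.000
```

```bash
python3 -m handwheel '[{"xyz":[0,0.05,0],"spin":0,"claw":0},{"xyz":[0,0.1,0],"spin":0,"claw":0}]' >/dev/null; python3 st.py; python3 -m handwheel '[{"xyz":[0,0.05,0],"spin":0,"claw":0},{"xyz":[0,0.1,0],"spin":0,"claw":0}]' >/dev/null; python3 st.py
```

```text
t 5.40 rack xy mm [  9.3 -32.7] z 40.3 Frack [  0.7 -11.9] Fz 4.7 yaw err deg 0.11 grip -0.000
t 5.60 rack xy mm [  9.3 -32.6] z 40.4 Frack [  1.  -13.6] Fz 5.9 yaw err deg 0.06 grip 0.000
```

```bash
python3 -m handwheel '[{"xyz":[0,-1,0],"spin":0,"claw":0},{"xyz":[0,-2,0],"spin":0,"claw":0},{"xyz":[0,-2,-3.5],"spin":0,"claw":0},{"xyz":[0,-2,-7],"spin":0,"claw":0},{"xyz":[4,0,-7],"spin":0,"claw":0},{"xyz":[8,3,-7],"spin":0,"claw":0},{"xyz":[8.2,4.3,-7],"spin":0,"claw":0},{"xyz":[8.2,4.3,-7],"spin":0,"claw":0}]' >/dev/null; python3 st.py
python3 - <<'E'
from h import *
import cv2
f=manip.grab_frame("wrist");cv2.imwrite("pics/w3.png",np.clip(f[:,:,::-1]*1.4,0,255).astype(np.uint8))
E
```

```text
t 6.40 rack xy mm [-74.7  16.7] z 110.2 Frack [-0.2  0.1] Fz -0.5 yaw err deg 0.56 grip 0.000
```

View pics/w3.png

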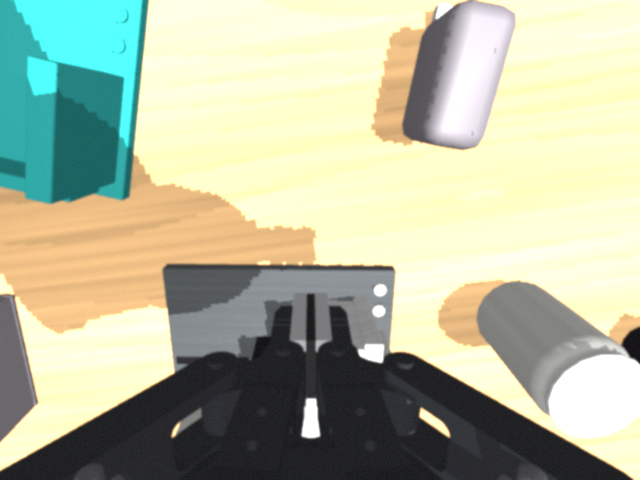

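```bash
python3 - <<'E'
from h import *
s=manip.get_state();K,V=wristview(s);R,t=V[:3,:3],V[:3,3];o=-R.T@t
p=np.loadtxt("rack.txt");c,q=np.cos(p[2]),np.sin(p[2]);A=np.array([[c,q],[-q,c]])
for u,v in[(164,267),(393,267)]:
    d=R.T@np.linalg.inv(K)@[u,v,1];P=o+d*(.01-o[2])/d[2];print(A@(P[:2]-p[:2]))
E
python3 -m handwheel '[{"xyz":[0,0,3.5],"spin":0,"claw":0},{"xyz":[0,0,7],"spin":0,"claw":0},{"xyz":[0,0,7.3],"spin":0,"claw":0},{"xyz":[-0.3,0,7.3],"spin":0.4,"claw":0},{"xyz":[-0.7,0,7.3],"spin":0.4,"claw":0},{"xyz":[-1.0,0,7.3],"spin":0.4,"claw":0}]' >/dev/null; python3 st.py
```

```text
[-0.05802223 -0.07670684]
[-0.05891718  0.06870043]
t 7.05 rack xy mm [-61.1  13.7] z 39.0 Frack [ 0.2 -0.1] Fz -0.4 yaw err deg -0.20 grip -0.000
```

```bash
python3 -m handwheel '[{"xyz":[-0.25,0,0],"spin":0,"claw":0},{"xyz":[-0.5,0,0],"spin":0,"claw":0}]' >/dev/null; python3 st.py; python3 -m handwheel '[{"xyz":[-0.2,0,0],"spin":0,"claw":0},{"xyz":[-0.4,0,0],"spin":0,"claw":0}]' >/dev/null; python3 st.py;python3 -m handwheel '[{"xyz":[-0.2,0,0],"spin":0,"claw":0},{"xyz":[-0.4,0,0],"spin":0,"claw":0}]' >/dev/null; python3 st.py
```

```text
t 7.25 rack xy mm [-57.3  13.8] z 38.1 Frack [-0.9  0.6] Fz 0.5 yaw err deg -0.17 grip -0.000
t 7.45 rack xy mm [-53.9  13.6] z 37.4 Frack [-0.4 -0.3] Fz -0.6 yaw err deg -0.16 grip 0.000
t 7.65 rack xy mm [-50.2  13.5] z 37.2 Frack [-2.2  0.3] Fz 1.2 yaw err deg -0.16 grip 0.000
```

```bash
python3 -m handwheel '[{"xyz":[-0.2,0,0],"spin":0,"claw":0},{"xyz":[-0.4,0,0],"spin":0,"claw":0}]' >/dev/null; python3 st.py; python3 -m handwheel '[{"xyz":[-0.2,0,0],"spin":0,"claw":0},{"xyz":[-0.4,0,0],"spin":0,"claw":0}]' >/dev/null; python3 st.py;python3 -m handwheel '[{"xyz":[-0.2,0,0],"spin":0,"claw":0}]' >/dev/null; python3 st.py
```

```text
t 7.85 rack xy mm [-46.7  13.5] z 37.0 Frack [-4.4 -0.2] Fz 1.4 yaw err deg -0.16 grip 0.000
t 8.05 rack xy mm [-42.5  13.5] z 37.0 Frack [-5.   0.1] Fz 1.5 yaw err deg -0.16 grip 0.000
t 8.15 rack xy mm [-40.3  13.5] z 37.1 Frack [-3.7 -0.9] Fz 0.4 yaw err deg -0.16 grip -0.000
```

```bash
python3 -m handwheel '[{"xyz":[-0.2,0,0],"spin":0,"claw":0}]' >/dev/null; python3 st.py; python3 -m handwheel '[{"xyz":[-0.2,0,0],"spin":0,"claw":0}]' >/dev/null; python3 st.py;python3 -m handwheel '[{"xyz":[-0.1,0,0],"spin":0,"claw":0}]' >/dev/null; python3 st.py;python3 -m handwheel '[{"xyz":[-0.1,0,0],"spin":0,"claw":0}]' >/dev/null; python3 st.py
```

```text
t 8.25 rack xy mm [-39.1  13.5] z 36.9 Frack [-12.7   0.4] Fz 7.1 yaw err deg -0.15 grip -0.000
t 8.35 rack xy mm [-39.   13.6] z 36.5 Frack [-20.4   0.1] Fz 10.8 yaw err deg -0.12 grip 0.000
t 8.45 rack xy mm [-39.1  13.7] z 36.1 Frack [-21.5  -0.5] Fz 9.8 yaw err deg -0.10 grip -0.000
t 8.55 rack xy mm [-39.2  13.8] z 35.8 Frack [-25.8  -0.6] Fz 10.7 yaw err deg -0.08 grip -0.000
```

```bash
python3 -m handwheel '[{"xyz":[0.8,0,0],"spin":0,"claw":0},{"xyz":[3,0,0],"spin":0,"claw":0},{"xyz":[3,1.6,0],"spin":0,"claw":0},{"xyz":[2.6,1.6,0],"spin":0,"claw":0},{"xyz":[2.2,1.6,0],"spin":0,"claw":0},{"xyz":[1.8,1.6,0],"spin":0,"claw":0}]' >/dev/null; python3 st.py; python3 -m handwheel '[{"xyz":[-0.2,0,0],"spin":0,"claw":0},{"xyz":[-0.4,0,0],"spin":0,"claw":0}]' >/dev/null; python3 st.py;python3 -m handwheel '[{"xyz":[-0.2,0,0],"spin":0,"claw":0},{"xyz":[-0.4,0,0],"spin":0,"claw":0}]' >/dev/null; python3 st.py
```

```text
t 9.15 rack xy mm [-50.5  29.1] z 37.5 Frack [ 0.1 -0. ] Fz 0.7 yaw err deg -0.19 grip 0.000
t 9.35 rack xy mm [-47.6  28.9] z 37.2 Frack [-2.1 -0.8] Fz 2.0 yaw err deg -0.22 grip 0.000
t 9.55 rack xy mm [-44.8  29. ] z 37.0 Frack [-4.5 -1.4] Fz 2.7 yaw err deg -0.18 grip 0.000
```

```bash
python3 -m handwheel '[{"xyz":[-0.2,0,0],"spin":0,"claw":0},{"xyz":[-0.4,0,0],"spin":0,"claw":0}]' >/dev/null; python3 st.py; python3 -m handwheel '[{"xyz":[-0.2,0,0],"spin":0,"claw":0}]' >/dev/null; python3 st.py;python3 -m handwheel '[{"xyz":[-0.2,0,0],"spin":0,"claw":0}]' >/dev/null; python3 st.py;python3 -m handwheel '[{"xyz":[-0.15,0,0],"spin":0,"claw":0}]' >/dev/null; python3 st.py
```

```text
t 9.75 rack xy mm [-41.1  29.1] z 36.9 Frack [-5.6 -2.3] Fz 2.6 yaw err deg -0.17 grip 0.000
t 9.85 rack xy mm [-39.3  29. ] z 36.9 Frack [-12.4  -1. ] Fz 6.3 yaw err deg -0.17 grip -0.000
t 9.95 rack xy mm [-39.2  29.3] z 36.4 Frack [-18.3  -0.9] Fz 8.9 yaw err deg -0.14 grip 0.000
t 10.05 rack xy mm [-39.3  29.6] z 35.9 Frack [-23.1  -1.3] Fz 13.5 yaw err deg -0.10 grip 0.000
```

Same stop (−39.2), consistent with the fence. Third push, near the backstop.

```bash
python3 -m handwheel '[{"xyz":[0.8,0,0],"spin":0,"claw":0},{"xyz":[3,0,0],"spin":0,"claw":0},{"xyz":[3,1.6,0],"spin":0,"claw":0},{"xyz":[2.6,1.6,0],"spin":0,"claw":0},{"xyz":[2.2,1.6,0],"spin":0,"claw":0},{"xyz":[1.8,1.6,0],"spin":0,"claw":0}]' >/dev/null; python3 st.py; python3 -m handwheel '[{"xyz":[-0.2,0,0],"spin":0,"claw":0},{"xyz":[-0.4,0,0],"spin":0,"claw":0}]' >/dev/null; python3 st.py;python3 -m handwheel '[{"xyz":[-0.2,0,0],"spin":0,"claw":0},{"xyz":[-0.4,0,0],"spin":0,"claw":0}]' >/dev/null; python3 st.py
```

```text
t 10.65 rack xy mm [-51.2  45.1] z 37.5 Frack [ 0.3 -0.4] Fz 0.4 yaw err deg -0.19 grip -0.000
t 10.85 rack xy mm [-47.8  44.9] z 37.2 Frack [0.2 0. ] Fz -0.1 yaw err deg -0.23 grip -0.000
t 11.05 rack xy mm [-44.4  45.3] z 37.2 Frack [-1.6 -0.4] Fz 1.5 yaw err deg -0.18 grip 0.000
```

```bash
python3 -m handwheel '[{"xyz":[-0.2,0,0],"spin":0,"claw":0}]' >/dev/null; python3 st.py; python3 -m handwheel '[{"xyz":[-0.2,0,0],"spin":0,"claw":0}]' >/dev/null; python3 st.py
```

```text
t 11.15 rack xy mm [-42.7  45.3] z 37.1 Frack [-1.6 -0.3] Fz 0.9 yaw err deg -0.17 grip -0.000
t 11.25 rack xy mm [-40.8  45.4] z 37.1 Frack [-2.3 -0.6] Fz 0.4 yaw err deg -0.16 grip -0.000
```

```bash
python3 -m handwheel '[{"xyz":[-0.2,0,0],"spin":0,"claw":0}]' >/dev/null; python3 st.py; python3 -m handwheel '[{"xyz":[-0.2,0,0],"spin":0,"claw":0}]' >/dev/null; python3 st.py; python3 -m handwheel '[{"xyz":[-0.2,0,0],"spin":0,"claw":0}]' >/dev/null; python3 st.py; python3 -m handwheel '[{"xyz":[-0.1,0,0],"spin":0,"claw":0}]' >/dev/null; python3 st.py
```

```text
t 11.35 rack xy mm [-39.1  45.4] z 37.1 Frack [-11.3  -0.9] Fz 5.3 yaw err deg -0.16 grip 0.000
t 11.45 rack xy mm [-39.1  45.6] z 36.5 Frack [-16.   -0.1] Fz 7.3 yaw err deg -0.13 grip -0.000
t 11.55 rack xy mm [-39.2  45.8] z 36.0 Frack [-23.1  -1.3] Fz 10.9 yaw err deg -0.09 grip 0.000
t 11.65 rack xy mm [-39.2  46. ] z 35.5 Frack [-23.2   1. ] Fz 7.5 yaw err deg -0.06 grip -0.000
```

```bash
python3 -m handwheel '[{"xyz":[1.2,0,0],"spin":0,"claw":0},{"xyz":[3,0,0],"spin":0,"claw":0},{"xyz":[3,0,-5],"spin":0,"claw":0},{"xyz":[3,0,-10],"spin":0,"claw":0},{"xyz":[0.5,-4,-10],"spin":0,"claw":0},{"xyz":[-2,-8,-10],"spin":0,"claw":0},{"xyz":[-4.2,-11,-10],"spin":0,"claw":0},{"xyz":[-4.2,-11,-10],"spin":0,"claw":0}]' >/dev/null; python3 st.py
python3 - <<'E'
from h import *
import cv2
f=manip.grab_frame("wrist")[60:400,280:640];cv2.imwrite("pics/w4.png",cv2.resize(np.clip(f[:,:,::-1]*1.2,0,255).astype(np.uint8),None,fx=1.7,fy=1.7,interpolation=2))
E
```

```text
t 12.45 rack xy mm [ 11.1 -71.3] z 138.3 Frack [ 0.6 -1.8] Fz -0.5 yaw err deg -0.66 grip 0.000
```

View pics/w4.png

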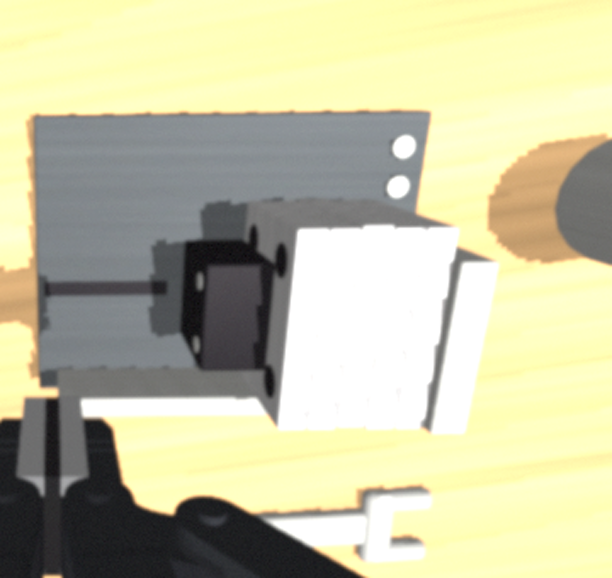

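```bash
python3 -m handwheel '[{"xyz":[0,0,4.5],"spin":0,"claw":0},{"xyz":[0,0,9],"spin":0,"claw":0},{"xyz":[0,0,10],"spin":0,"claw":0},{"xyz":[0,0.8,10],"spin":0,"claw":0},{"xyz":[0,1.6,10],"spin":0,"claw":0},{"xyz":[0,2.1,10],"spin":0,"claw":0},{"xyz":[0,2.1,10],"spin":0,"claw":0}]' >/dev/null; python3 st.py
```

```text
t 13.20 rack xy mm [  9.4 -41.5] z 39.1 Frack [-0.8  0.2] Fz 0.4 yaw err deg -0.03 grip -0.000
```

```bash
python3 -m handwheel '[{"xyz":[0,0.2,0],"spin":0,"claw":0},{"xyz":[0,0.4,0],"spin":0,"claw":0},{"xyz":[0,0.6,0],"spin":0,"claw":0}]' >/dev/null; python3 st.py;python3 -m handwheel '[{"xyz":[0,0.1,0],"spin":0,"claw":0},{"xyz":[0,0.2,0],"spin":0,"claw":0}]' >/dev/null; python3 st.py;python3 -m handwheel '[{"xyz":[0,0.1,0],"spin":0,"claw":0},{"xyz":[0,0.2,0],"spin":0,"claw":0}]' >/dev/null; python3 st.py
```

```text
t 13.50 rack xy mm [  8.4 -37.7] z 37.5 Frack [-0.5 -0.1] Fz 0.1 yaw err deg -0.19 grip 0.000
t 13.70 rack xy mm [  8.3 -35.7] z 37.2 Frack [0.8 0.9] Fz 1.2 yaw err deg -0.18 grip 0.000
t 13.90 rack xy mm [  8.3 -33.7] z 37.2 Frack [0.3 0.8] Fz 0.5 yaw err deg -0.18 grip -0.000
```

```bash
python3 -m handwheel '[{"xyz":[0,0.1,0],"spin":0,"claw":0},{"xyz":[0,0.2,0],"spin":0,"claw":0}]' >/dev/null; python3 st.py;python3 -m handwheel '[{"xyz":[0,0.1,0],"spin":0,"claw":0},{"xyz":[0,0.2,0],"spin":0,"claw":0}]' >/dev/null; python3 st.py;python3 -m handwheel '[{"xyz":[0,0.1,0],"spin":0,"claw":0}]' >/dev/null; python3 st.py
```

```text
t 14.10 rack xy mm [  8.3 -32.8] z 37.2 Frack [-0.6 -6.1] Fz 0.6 yaw err deg -0.22 grip 0.000
t 14.30 rack xy mm [  8.3 -32.7] z 37.3 Frack [ -0.9 -11.8] Fz 2.6 yaw err deg -0.32 grip -0.000
t 14.40 rack xy mm [  8.2 -32.7] z 37.2 Frack [ -2.4 -14.2] Fz 3.2 yaw err deg -0.37 grip -0.000
```

```bash
python3 -m handwheel '[{"xyz":[0,0.07,0],"spin":0,"claw":0},{"xyz":[0,0.07,0],"spin":0,"claw":0},{"xyz":[0,0.07,0],"spin":0,"claw":0}]' >/dev/null; python3 st.py;python3 -m handwheel '[{"xyz":[0,0,0],"spin":0,"claw":0},{"xyz":[0,0,0],"spin":0,"claw":0},{"xyz":[0,0,0],"spin":0,"claw":0},{"xyz":[0,0,0],"spin":0,"claw":0},{"xyz":[0,0,0],"spin":0,"claw":0},{"xyz":[0,0,0],"spin":0,"claw":0}]' >/dev/null; python3 st.py;python3 -m handwheel '[{"xyz":[0,0,0],"spin":0,"claw":0},{"xyz":[0,0,0],"spin":0,"claw":0},{"xyz":[0,0,0],"spin":0,"claw":0},{"xyz":[0,0,0],"spin":0,"claw":0},{"xyz":[0,0,0],"spin":0,"claw":0},{"xyz":[0,0,0],"spin":0,"claw":0}]' >/dev/null; python3 st.py
```

```text
t 14.70 rack xy mm [  8.2 -32.7] z 37.2 Frack [ -1.7 -12.5] Fz 4.3 yaw err deg -0.41 grip 0.000
t 15.30 rack xy mm [  8.3 -32.7] z 37.3 Frack [ -1.4 -13.3] Fz 3.8 yaw err deg -0.42 grip 0.000
t 15.90 rack xy mm [  8.2 -32.7] z 37.2 Frack [ -2.7 -13.2] Fz 4.9 yaw err deg -0.41 grip -0.000
```

```bash
python3 -m handwheel '[{"xyz":[0,0.1,0],"spin":0,"claw":0},{"xyz":[0,0.15,0],"spin":0,"claw":0},{"xyz":[0,0.15,0],"spin":0,"claw":0}]' >/dev/null; python3 st.py;python3 -m handwheel '[{"xyz":[0,0,0],"spin":0,"claw":0},{"xyz":[0,0,0],"spin":0,"claw":0},{"xyz":[0,0,0],"spin":0,"claw":0},{"xyz":[0,0,0],"spin":0,"claw":0},{"xyz":[0,0,0],"spin":0,"claw":0},{"xyz":[0,0,0],"spin":0,"claw":0}]' >/dev/null; python3 st.py;python3 -m handwheel '[{"xyz":[0,0,0],"spin":0,"claw":0},{"xyz":[0,0,0],"spin":0,"claw":0},{"xyz":[0,0,0],"spin":0,"claw":0},{"xyz":[0,0,0],"spin":0,"claw":0},{"xyz":[0,0,0],"spin":0,"claw":0},{"xyz":[0,0,0],"spin":0,"claw":0}]' >/dev/null; python3 st.py
```

```text
t 16.20 rack xy mm [  8.2 -32.7] z 37.3 Frack [ -2.3 -16.6] Fz 4.6 yaw err deg -0.49 grip 0.000
t 16.80 rack xy mm [  8.2 -32.6] z 37.3 Frack [ -2.9 -17.1] Fz 4.7 yaw err deg -0.49 grip -0.000
t 17.40 rack xy mm [  8.2 -32.6] z 37.2 Frack [ -2.9 -17. ] Fz 5.8 yaw err deg -0.49 grip -0.000
```

Steady 17 N for over a second. I'll back off, lift away, and look.

```bash
python3 -m handwheel '[{"xyz":[0,-0.5,0],"spin":0,"claw":0},{"xyz":[0,-1.2,0],"spin":0,"claw":0},{"xyz":[0,-2.5,0],"spin":0,"claw":0},{"xyz":[0,-3,-5],"spin":0,"claw":0},{"xyz":[-1,-3,-10],"spin":0,"claw":0},{"xyz":[-1,-3,-15],"spin":0,"claw":0},{"xyz":[-1,0,-17],"spin":0,"claw":0},{"xyz":[-1,2,-17],"spin":0,"claw":0}]' >/dev/null; python3 -m handwheel '[{"xyz":[-3,2,0],"spin":0,"claw":0},{"xyz":[-5,4,0],"spin":0,"claw":0},{"xyz":[-7,6,0],"spin":0,"claw":0},{"xyz":[-7,6,0],"spin":0,"claw":0},{"xyz":[-7,6,0],"spin":0,"claw":0},{"xyz":[-7,6,0],"spin":0,"claw":0}]' >/dev/null; python3 st.py
python3 - <<'E'
from h import *
import cv2
s=manip.get_state();f=manip.grab_frame("wrist");K,V=wristview(s);p=np.loadtxt("rack.txt");c,q=np.cos(p[2]),np.sin(p[2])
px=lambda a:(lambda v:v[:2]/v[2])(K@(V[:3,:3]@[p[0]+c*a[0]-q*a[1],p[1]+q*a[0]+c*a[1],a[2]]+V[:3,3]))
for n,a in dict(pack_mx_follower=(-.025,.005,.066),pack_mx_back=(-.025,.055,.066),pack_px_f=(.045,.005,.066),foll_front_mx=(-.01,.005,.05),base=(-.058,-.078,.01)).items(): print(n,px(a).round(1),((px(a)-[200,30])*2).round(0))
cv2.imwrite("pics/w5.png",cv2.resize(np.clip(f[30:300,200:560,::-1],0,255).astype(np.uint8),None,fx=2,fy=2,interpolation=2))
E
```

```text
t 18.80 rack xy mm [88.4 51.9] z 207.3 Frack [0.5 0.3] Fz 0.6 yaw err deg -0.25 grip 0.000
pack_mx_follower [233.7  55.7] [67. 51.]
pack_mx_back [312.4  55.3] [225.  51.]
pack_px_f [240.3 166.8] [ 81. 274.]
foll_front_mx [239.6  83.1] [ 79. 106.]
base [134.2  19. ] [-132.  -22.]
```

View pics/w5.png

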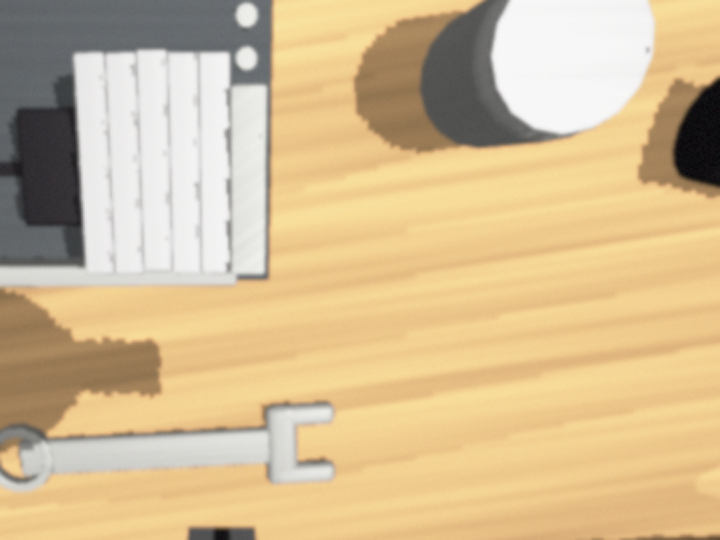

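```bash
python3 - <<'E'
from h import *
g=np.mean([manip.grab_frame("wrist").astype(float).mean(2) for _ in range(3)],0)
# plate columns in raw px: centres (crop/2+200)
for c in(245,260,276,292,307):
    col=g[46:66,c-3:c+4].mean(1);m=(col.min()+col.max())/2;i=np.argmax(col>m);top=46+i-1+(m-col[i-1])/(col[i]-col[i-1])
    col2=g[155:175,c-3:c+4].mean(1)
    print(c,"-x edge row %.2f"%top,np.round(col2).astype(int).tolist())
print(manip.get_state()["clock"])
E
```

```text
245 -x edge row 55.79 [226, 226, 225, 225, 224, 223, 223, 223, 225, 227, 224, 214, 211, 214, 215, 215, 211, 201, 196, 197]
260 -x edge row 55.81 [234, 234, 233, 233, 233, 233, 233, 233, 232, 231, 225, 214, 210, 215, 217, 216, 211, 202, 199, 199]
276 -x edge row 54.37 [238, 238, 238, 238, 238, 238, 238, 237, 234, 224, 213, 214, 218, 219, 219, 218, 212, 200, 195, 195]
292 -x edge row 55.62 [240, 240, 240, 240, 240, 240, 240, 240, 240, 237, 229, 216, 214, 218, 219, 218, 211, 197, 191, 192]
307 -x edge row 55.60 [242, 242, 242, 242, 242, 242, 241, 241, 241, 239, 229, 215, 213, 219, 220, 219, 210, 193, 187, 189]
19.0
```

Plate 3 measures about 0.8 mm short of flush (row 54.4 against 55.7). I'll push it alone with one corner of the fingers by turning the tool 8°, then press the pack again.

```bash
python3 -m handwheel '[{"xyz":[4.5,-1,0],"spin":4,"claw":0},{"xyz":[9,-2,0],"spin":8,"claw":0},{"xyz":[13.5,-3,0],"spin":8,"claw":0},{"xyz":[16,-3.3,0],"spin":8,"claw":0},{"xyz":[16,-3.3,4],"spin":8,"claw":0},{"xyz":[16,-3.3,8],"spin":8,"claw":0},{"xyz":[16,-3.3,8],"spin":8,"claw":0}]' >/dev/null; python3 st.py
```

```text
t 19.70 rack xy mm [-75.1  19.7] z 123.5 Frack [-0.   0.1] Fz 0.5 yaw err deg -8.15 grip 0.000
```

```bash
python3 -m handwheel '[{"xyz":[0,0,4],"spin":0,"claw":0},{"xyz":[0,0,8],"spin":0,"claw":0},{"xyz":[0,0,8.5],"spin":0,"claw":0},{"xyz":[-0.8,0.1,8.5],"spin":0,"claw":0},{"xyz":[-1.5,0.2,8.5],"spin":0,"claw":0},{"xyz":[-2,0.3,8.5],"spin":0,"claw":0},{"xyz":[-2.4,0.3,8.5],"spin":0,"claw":0}]' >/dev/null; python3 st.py
```

```text
t 20.40 rack xy mm [-45.6  20.8] z 43.9 Frack [-0.1  0.4] Fz 0.2 yaw err deg -8.17 grip -0.000
```

```bash
python3 -m handwheel '[{"xyz":[0,-0.2,0.4],"spin":0,"claw":0},{"xyz":[-0.1,-0.2,0.4],"spin":0,"claw":0},{"xyz":[-0.2,-0.2,0.4],"spin":0,"claw":0}]' >/dev/null; python3 st.py;python3 -m handwheel '[{"xyz":[-0.1,0,0],"spin":0,"claw":0}]' >/dev/null; python3 st.py;python3 -m handwheel '[{"xyz":[-0.1,0,0],"spin":0,"claw":0}]' >/dev/null; python3 st.py
```

```text
t 20.70 rack xy mm [-46.   17.9] z 38.1 Frack [-0.   0.2] Fz 1.0 yaw err deg -8.18 grip 0.000
t 20.80 rack xy mm [-44.8  17.9] z 38.3 Frack [0.6 0.8] Fz -0.1 yaw err deg -8.17 grip -0.000
t 20.90 rack xy mm [-43.7  17.9] z 38.3 Frack [0.5 0.2] Fz 0.2 yaw err deg -8.16 grip -0.000
```

```bash
python3 -m handwheel '[{"xyz":[-0.1,0,0],"spin":0,"claw":0},{"xyz":[-0.2,0,0],"spin":0,"claw":0}]' >/dev/null; python3 st.py;python3 -m handwheel '[{"xyz":[-0.1,0,0],"spin":0,"claw":0}]' >/dev/null; python3 st.py;python3 -m handwheel '[{"xyz":[-0.1,0,0],"spin":0,"claw":0}]' >/dev/null; python3 st.py;python3 -m handwheel '[{"xyz":[-0.1,0,0],"spin":0,"claw":0}]' >/dev/null; python3 st.py
```

```text
t 21.10 rack xy mm [-41.6  17.5] z 38.3 Frack [-0.2  0.6] Fz -0.3 yaw err deg -8.17 grip -0.000
t 21.20 rack xy mm [-40.6  17.4] z 38.3 Frack [-0.1  0.6] Fz 0.4 yaw err deg -8.17 grip 0.000
t 21.30 rack xy mm [-40.1  17.3] z 38.2 Frack [-5.2 -0.2] Fz 1.8 yaw err deg -8.16 grip -0.000
t 21.40 rack xy mm [-39.8  17.2] z 38.0 Frack [-6.4  1.1] Fz 3.4 yaw err deg -8.14 grip -0.000
```

```bash
python3 -m handwheel '[{"xyz":[-0.1,0,0],"spin":0,"claw":0}]' >/dev/null; python3 st.py;python3 -m handwheel '[{"xyz":[-0.1,0,0],"spin":0,"claw":0}]' >/dev/null; python3 st.py;python3 -m handwheel '[{"xyz":[-0.1,0,0],"spin":0,"claw":0}]' >/dev/null; python3 st.py;python3 -m handwheel '[{"xyz":[-0.1,0,0],"spin":0,"claw":0}]' >/dev/null; python3 st.py
```

```text
t 21.50 rack xy mm [-39.2  17.2] z 37.8 Frack [-4.1  0.8] Fz 3.0 yaw err deg -8.13 grip 0.000
t 21.60 rack xy mm [-38.9  17.2] z 37.8 Frack [-13.3  -0. ] Fz 9.7 yaw err deg -8.12 grip -0.000
t 21.70 rack xy mm [-38.9  17.2] z 37.8 Frack [-18.2   0.5] Fz 13.8 yaw err deg -8.09 grip 0.000
t 21.80 rack xy mm [-38.9  17.2] z 37.7 Frack [-23.7   0.4] Fz 16.6 yaw err deg -8.07 grip -0.000
```

```bash
python3 -m handwheel '[{"xyz":[1.2,0,0],"spin":0,"claw":0},{"xyz":[3,0,0],"spin":0,"claw":0},{"xyz":[3,0,-5],"spin":0,"claw":0},{"xyz":[3,0,-10],"spin":-4,"claw":0},{"xyz":[3,0,-15],"spin":-7.9,"claw":0},{"xyz":[3,0,-17],"spin":-7.9,"claw":0},{"xyz":[3,0,-17],"spin":-7.9,"claw":0}]' >/dev/null; python3 st.py;python3 -m handwheel '[{"xyz":[-4.8,1,0],"spin":0,"claw":0},{"xyz":[-9.5,2,0],"spin":0,"claw":0},{"xyz":[-14,3,0],"spin":0,"claw":0},{"xyz":[-15.2,3.2,0],"spin":0,"claw":0},{"xyz":[-15.2,3.2,0],"spin":0,"claw":0},{"xyz":[-15.2,3.2,0],"spin":0,"claw":0},{"xyz":[-15.2,3.2,0],"spin":0,"claw":0}]' >/dev/null; python3 st.py
cat > chk.py <<'E'
from h import *
import sys,cv2
F=[manip.grab_frame("wrist") for _ in range(3)];cv2.imwrite(sys.argv[1],cv2.resize(F[0][30:300,200:560,::-1],None,fx=2,fy=2,interpolation=2))
g=np.mean([f.astype(float).mean(2) for f in F],0)
s=manip.get_state();K,V=wristview(s);p=np.loadtxt("rack.txt");c,q=np.cos(p[2]),np.sin(p[2])
px=lambda a:(lambda v:v[:2]/v[2])(K@(V[:3,:3]@[p[0]+c*a[0]-q*a[1],p[1]+q*a[0]+c*a[1],a[2]]+V[:3,3]))
for k,y in enumerate((.01,.02,.03,.04,.05)):
    e=px((-.025,y,.066));u=int(round(e[0]))+3;v0=int(e[1])-9;col=g[v0:v0+20,u-2:u+3].mean(1);m=(col.min()+col.max())/2;i=np.argmax(col>m)
    print(5-k,u,"-x edge row %.2f (predicted %.2f)"%(v0+i-1+(m-col[i-1])/(col[i]-col[i-1]),e[1]))
E
python3 chk.py pics/w6.png
```

```text
t 22.50 rack xy mm [-62.4  21.4] z 212.1 Frack [0.6 0.6] Fz -0.4 yaw err deg -0.29 grip -0.000
t 23.20 rack xy mm [86.8 51.8] z 208.2 Frack [-1.2 -0.1] Fz 0.9 yaw err deg -0.29 grip -0.000
5 244 -x edge row 58.67 (predicted 58.17)
4 260 -x edge row 58.67 (predicted 58.09)
3 275 -x edge row 58.49 (predicted 58.01)
2 291 -x edge row 58.52 (predicted 57.93)
1 307 -x edge row 58.48 (predicted 57.85)
```

All five edges now line up within 0.2 px (about 0.1 mm). Next is the final press.

```bash
python3 -m handwheel '[{"xyz":[2.5,-4,0],"spin":0,"claw":0},{"xyz":[5,-8,0],"spin":0,"claw":0},{"xyz":[7.6,-12.2,0],"spin":0,"claw":0},{"xyz":[7.6,-12.2,0],"spin":0,"claw":0},{"xyz":[7.6,-12.2,4],"spin":0,"claw":0},{"xyz":[7.6,-12.2,8],"spin":0,"claw":0},{"xyz":[7.6,-12.2,8],"spin":0,"claw":0}]' >/dev/null; python3 st.py
```

```text
t 24.05 rack xy mm [  7.4 -69.3] z 124.1 Frack [-0.8 -0.5] Fz -0.7 yaw err deg -0.24 grip -0.000
```

```bash
python3 -m handwheel '[{"xyz":[-0.2,0,4],"spin":0,"claw":0},{"xyz":[-0.2,0,8],"spin":0,"claw":0},{"xyz":[-0.2,0,8.6],"spin":0,"claw":0},{"xyz":[-0.2,0.8,8.6],"spin":0,"claw":0},{"xyz":[-0.2,1.6,8.6],"spin":0,"claw":0},{"xyz":[-0.2,2.2,8.6],"spin":0,"claw":0},{"xyz":[-0.2,2.7,8.6],"spin":0,"claw":0},{"xyz":[-0.2,2.7,8.6],"spin":0,"claw":0}]' >/dev/null; python3 st.py
```

```text
t 24.85 rack xy mm [ 13.7 -41. ] z 43.2 Frack [-0.8 -0.3] Fz -0.1 yaw err deg -0.16 grip 0.000
```

```bash
python3 -m handwheel '[{"xyz":[0.4,0.2,0.4],"spin":0,"claw":0},{"xyz":[0.4,0.4,0.4],"spin":0,"claw":0},{"xyz":[0.4,0.6,0.4],"spin":0,"claw":0}]' >/dev/null; python3 st.py; python3 -m handwheel '[{"xyz":[0,0.1,0],"spin":0,"claw":0},{"xyz":[0,0.2,0],"spin":0,"claw":0}]' >/dev/null; python3 st.py;python3 -m handwheel '[{"xyz":[0,0.1,0],"spin":0,"claw":0},{"xyz":[0,0.2,0],"spin":0,"claw":0}]' >/dev/null; python3 st.py
```

```text
t 25.15 rack xy mm [  8.9 -36.7] z 38.1 Frack [-0.1  0.4] Fz -0.6 yaw err deg -0.29 grip -0.000
t 25.35 rack xy mm [  9.3 -34.6] z 38.3 Frack [ 0.3 -0.4] Fz -0.0 yaw err deg -0.28 grip -0.000
t 25.55 rack xy mm [  9.3 -32.8] z 38.3 Frack [ 0.2 -3. ] Fz -0.2 yaw err deg -0.28 grip -0.000
```

```bash
python3 -m handwheel '[{"xyz":[0,0.15,0],"spin":0,"claw":0},{"xyz":[0,0.3,0],"spin":0,"claw":0}]' >/dev/null; python3 st.py;python3 -m handwheel '[{"xyz":[0,0.1,0],"spin":0,"claw":0},{"xyz":[0,0.2,0],"spin":0,"claw":0}]' >/dev/null; python3 st.py
```

```text
t 25.75 rack xy mm [  9.3 -32.7] z 38.3 Frack [ -1.6 -11. ] Fz 3.1 yaw err deg -0.42 grip 0.000
t 25.95 rack xy mm [  9.3 -32.6] z 38.3 Frack [ -1.9 -14.8] Fz 4.7 yaw err deg -0.52 grip 0.000
```

```bash
python3 -m handwheel '[{"xyz":[0,0.07,0],"spin":0,"claw":0},{"xyz":[0,0.07,0],"spin":0,"claw":0},{"xyz":[0,0.07,0],"spin":0,"claw":0},{"xyz":[0,0.07,0],"spin":0,"claw":0},{"xyz":[0,0.07,0],"spin":0,"claw":0},{"xyz":[0,0.07,0],"spin":0,"claw":0}]' >/dev/null; python3 st.py;python3 -m handwheel '[{"xyz":[0,0,0],"spin":0,"claw":0},{"xyz":[0,0,0],"spin":0,"claw":0},{"xyz":[0,0,0],"spin":0,"claw":0},{"xyz":[0,0,0],"spin":0,"claw":0}]' >/dev/null; python3 st.py;python3 -m handwheel '[{"xyz":[0,0,0],"spin":0,"claw":0},{"xyz":[0,0,0],"spin":0,"claw":0},{"xyz":[0,0,0],"spin":0,"claw":0},{"xyz":[0,0,0],"spin":0,"claw":0}]' >/dev/null; python3 st.py
python3 -m handwheel '[{"xyz":[0,-0.5,0],"spin":0,"claw":0},{"xyz":[0,-1.2,0],"spin":0,"claw":0},{"xyz":[0,-2.5,0],"spin":0,"claw":0},{"xyz":[0,-3,-5],"spin":0,"claw":0},{"xyz":[-1,-3,-10],"spin":0,"claw":0},{"xyz":[-1,-3,-15],"spin":0,"claw":0},{"xyz":[-1,0,-17],"spin":0,"claw":0},{"xyz":[-1,2,-17],"spin":0,"claw":0}]' >/dev/null; python3 -m handwheel '[{"xyz":[-3,2,0],"spin":0,"claw":0},{"xyz":[-5,4,0],"spin":0,"claw":0},{"xyz":[-7,6,0],"spin":0,"claw":0},{"xyz":[-7,6,0],"spin":0,"claw":0},{"xyz":[-7,6,0],"spin":0,"claw":0},{"xyz":[-7,6,0],"spin":0,"claw":0}]' >/dev/null; python3 st.py; python3 chk.py pics/w7.png
```

```text
t 26.55 rack xy mm [  9.3 -32.7] z 38.3 Frack [ -2.3 -15.1] Fz 5.3 yaw err deg -0.57 grip -0.000
t 26.95 rack xy mm [  9.3 -32.7] z 38.3 Frack [ -3.1 -15.2] Fz 4.2 yaw err deg -0.57 grip -0.000
t 27.35 rack xy mm [  9.3 -32.7] z 38.3 Frack [ -2.7 -14.4] Fz 3.7 yaw err deg -0.57 grip 0.000
t 28.75 rack xy mm [89.5 51.2] z 208.3 Frack [0.6 0.4] Fz 0.6 yaw err deg -0.35 grip -0.000
5 244 -x edge row 54.41 (predicted 54.10)
4 260 -x edge row 54.39 (predicted 53.99)
3 276 -x edge row 53.81 (predicted 53.88)
2 291 -x edge row 53.86 (predicted 53.77)
1 307 -x edge row 53.75 (predicted 53.66)
```

View pics/w7.png

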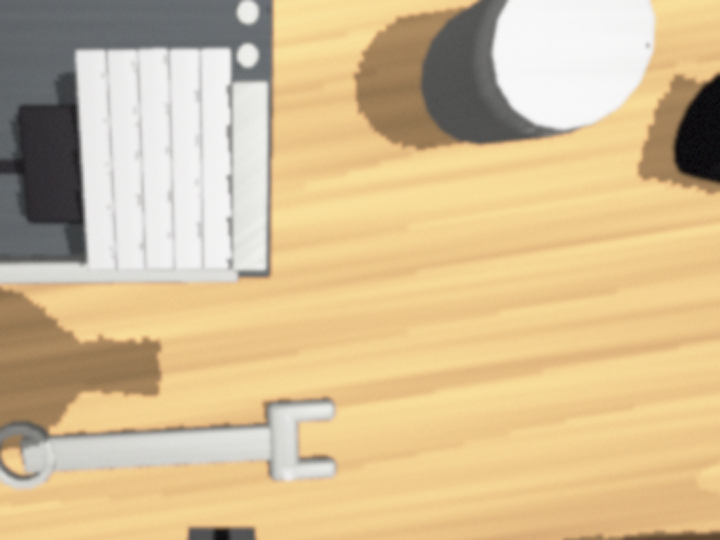

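```bash
python3 -c "
from workcell import manip
print(manip.hand_in(),manip.get_state()['clock'])"
```

```text
the job is handed in; nothing more can be done
the job is handed in; nothing more can be done
```

The job is done and handed in at about 29 s: all five plates stand upright against the backstop, flush with the side fence, with the follower snug on them. I worked on the dark steel rack, not the turquoise look-alikes.

- **Follower in:** I pushed it with shut fingers until it stopped hard, at about 14 N.
- **Plates to the fence:** I pushed the edges at three places. All three stopped at the same point, within 0.2 mm, with no reading over 26 N.
- **Plate 3:** The picture after the first press showed it still about 0.8 mm short of the fence. I pushed it home alone with a finger corner, at up to 24 N.
- **Final press:** I pressed the squared pack again at a steady 14–15 N for more than a second, then withdrew. The earlier press, before plate 3 was mended, had gone up to 17 N.

**Last checks:**
- **Plate edges:** All five line up within about 0.65 px (0.4 mm) in the wrist picture. Most of that looks like a small slope from the tool's turn of about 0.35°.
- **Snugness:** The picture shows no gap to the follower or the backstop.
- **Bystanders:** The can and wrench look where they were. I did not check the other bystanders at the end, but no unexpected contact force showed up.
- **Where readings disagreed:** The camera and the finger contact points differed by 1–3 mm on where the rack and fingers were. I relied on the contact stops.

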